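# Set a colour sample board in the rotary trimmer, margin over the edge

## Task

Get the colour sample board ready for trimming: with your fingertips push it square against the trimmer's fence, and slide it along the fence, under the raised rail, until its pencil line lies over the steel cutting edge and the blank 30 mm margin overhangs. Then press the rail down on the board by its black handle and finish while holding it down, so that the board is clamped. Only push and press: do not pick up or lift the board, and leave the other things where they are.

Things in the scene. Friction and masses are not known exactly. Their poses are not given: they have to be found in the camera images.
- trimmer: fixed rotary trimmer. Origin on the bench under the middle of its flat bed; x away from the robot, to the fence; y left. Bed: x -90 to 90, y -95 to 95, top 24 mm up. Fence: aluminium strip, 10 mm high, its straight near face at x = 60, y -63 to 94 mm. Cutting edge: the bed's steel right rim, y = -95 mm, x -90 to 90; bare bench beyond. The rail runs along x over y = -92 to -73 mm
- cut_edge (a point): point on the steel cutting edge (y = -95 mm of the trimmer), at the height of the bed's top, across from the middle of a board that lies against the fence; fixed to the trimmer, axes parallel to it
- fence_face (a point): foot of the fence's straight face, at the middle of its length; fixed to the trimmer, axes parallel to it
- sample_board: loose flat card, 100 (x) by 240 (y) by 6 mm, about 0.11 kg, white face with ten painted earth-tone swatches. Origin at the centre of its underside. Lies on the bed, its left end (+y) jutting 55 to 100 mm past the bed's left side, in the air. Right end: blank 30 mm margin up to a pencil line across the board at y = -90 mm. Starts askew, short of fence and cutting edge
- cut_line (a point): middle of the pencil line on the board's top face (board frame x 0, y -90, z 6 mm)
- rail (a joint): rail angle, rad: 0 = raised (sprung up), grows as pressed; level, resting on the board, at 0.10. Hinged at its far end on a pin at trimmer x = 130, y = -82, z = 36 mm. Raised, it clears the board by 6 mm at the fence, more nearer the robot. The spring resists with 2 N at the handle raised, 5.5 N at 0.10; past that the push clamps the board: press with 10 to 15 N. It springs up when let go
- rail_handle (a point): centre of the top of the black press handle (52 mm along the rail, 34 across, 14 thick) at the rail's near end, 246 mm from the pin, in front of the bed; about 70 mm above the bench when raised, 46 mm with the rail on the board
- tape_roll: roll of tape, 69 mm across, 18 mm high, lying to the right of the trimmer; origin under its centre; a bystander
- eraser: eraser 20 x 42 x 12 mm, to the right of the trimmer; origin under its centre; a bystander
- jar_madder: stoppered glass pigment jar, 27 mm across, 61 mm high, behind the fence; origin under its centre; a bystander
- gum_tin: round tin, 68 mm across, 24 mm high, in front of the bed to the left of the rail's handle; origin under its centre; a bystander

How it is judged (in metres and radians):
On the way:
1. with the rail still raised, the board lies square against the fence with its pencil line over the cutting edge (value of joint rail below 0.03 rad and y of cut_line in the frame of cut_edge between -0.005 and 0.005 m and x of cut_line in the frame of cut_edge above -0.005 m and angle between the x axis of sample_board and the x axis of trimmer, either way round below 0.035 rad and linear speed of sample_board below 0.01 m/s), for 0.2 s.
At the end, for the whole second after the job is handed in: The fingers hold the rail down (rail angle over 0.09 rad) and it presses on the board with more than 2 N; the board is at rest with its pencil line within 5 mm of the cutting edge, within 5 mm of the fence and square to it within 0.035 rad (2 degrees) (value of joint rail above 0.09 rad and contact force between rail and sample_board above 2 N and contact force between the fingers and rail above 2 N and y of cut_line in the frame of cut_edge between -0.005 and 0.005 m and x of cut_line in the frame of cut_edge above -0.005 m and angle between the x axis of sample_board and the x axis of trimmer, either way round below 0.035 rad and linear speed of sample_board below 0.01 m/s); the arm keeps its last pose, push and grip.
It fails at once if the board is lifted off the bed or tipped (z of sample_board in the frame of trimmer above 0.032 m or angle between sample_board's own z axis and vertical above 0.1 rad).
It fails at once if a bystander is moved more than 15 mm (distance of any of tape_roll, eraser, jar_madder, gum_tin from where it was at the start of the episode above 0.015 m).
It also fails if it takes over 64 s, if anything falls off the work surface, if the arm or the gripper's body presses on something with over 40 N, if the wrist force passes 120 N, or if a joint passes its speed limit or range.

## Robot

A 6-joint arm with a two-finger parallel gripper is mounted at the origin on a cart in front of the work surface, level with it; the furniture and walls round the work are solid. World frame = base frame: x ahead of the robot, y to its left, z up, the work surface at z = 0. Lengths are in mm, angles in rad, forces in N, time in s.
With the tool pointing down it reaches from about 300 to 850 mm from the base axis. Payload 5.4 kg.
Tool frame: the origin (TCP) lies midway between the tips of the shut fingers; the grasp point (between the pads) lies 19 mm behind it (arm.grasp_offset is the distance from the TCP to the grasp point, in mm); z points along the fingers, y is the line along which they close (so a half turn about z gives the same grasp; the last joint's range is limited). The gripper opens to 85 mm and grips with 20 to 120 N. Pads are 22 mm wide; open, the fingers measure 114 mm over their backs; the gripper's body (76 mm by 85 mm) begins 54 mm behind the grasp point. The pads swing forward as they close: fully open they stand 13 mm farther back than shut.
Start: joints at [-1.466, 0.158, 1.597, -0, 1.386, -0.21], TCP at [178.011, -546.734, 231.299] pointing down, gripper open.
Joint ranges: [-2.91, 2.91], [-0.94, 2.29], [0.18, 2.7], [-1.29, 4.43], [0.17, 2.64], [-3, 3]. Speed limits (rad/s): [2.57, 2.57, 3.14, 3.14, 3.14, 3.14].

## Interface

Orientations are given as a rotation vector (axis times angle).
In Python, from cell import arm, eoat, inverse_kinematics, telemetry, vision gives the robot as it stands. The module is installed in compiled form; this text tells all that it offers. Calls block until the motion is done:
- arm.movep(position, orientation): joint-space move of the TCP to a pose.
- arm.move_straight(position, rotation=None, rate=150, stop_force=None): straight line of the TCP; rotation=None keeps the orientation; rate is the mean speed in mm/s. With stop_force (N) it stops when the force on the tool has changed by that much, and returns True; else False.
- arm.set_joints(angles): joint-space move.
- eoat.command_gripper(opening, grasp_force=None): opening from 0.0 (shut) to 1.0 (fully open); grasp_force is the grip in N (None keeps the last); returns when the fingers have stopped.
- arm.pause(seconds).
- inverse_kinematics(position, orientation): joint angles nearest the present ones, or None.
- telemetry.get_obs(): the state.
- vision.read_camera(name): name is "scene" or "top"; returns the picture (420x560x3 uint8, blue, green, red); there is no depth.
- vision.calibration(name): a dict with "fx", "fy", "cx", "cy" (pixels), "R" (3x3) and "t" (3): a world point X has camera coordinates R X + t. Camera axes: x right, y down, z forward; pixel columns grow to the right and rows downward; lengths in mm; the calibration is good to about 2 mm. A picture is of the moment at which its call begins. calibration takes no time and is no camera call.
A pose or a line that the arm cannot do raises arm.IKError and nothing moves.
- arm.sign_off(): hands the job in; it is judged then, once.
The state is a dict: "time": time; "q": joint angles; "qvel": joint speeds; "tau": joint torques, N m; "ee_pos": TCP position; "orientation": TCP orientation; "wrist_force": force on the tool from outside, world axes, zero at the start; "wrist_torque": the same for the moment, N m; "finger_gap": opening from 0.0 (shut) to 1.0 (fully open); "grasp_force": force on a finger pad.
Only numpy, scipy, OpenCV 4.12 (cv2) and the standard library are available. Lean on these libraries where they do the work, as an engineer would, in place of code of your own. Each camera call takes 0.05 s, during which the arm holds its last target. There are 200 camera calls.

## Working session

There is one attempt and no reset: what is moved stays moved. The work goes in short steps, each a Python script; the robot and the scene stay as the last script left them, time stands still between calls to the robot, and variables do not carry over. Pictures are saved under pics/ and viewed, at most 10 in all, crops included, and the job is handed in when it is done.

```bash
mkdir -p pics; python3 - <<'E'
from cell import arm,eoat,telemetry,vision
import cv2
for n in ("scene","top"):
    cv2.imwrite(f"pics/{n}0.png",vision.read_camera(n))
    c=vision.calibration(n); print(n,c)
o=telemetry.get_obs(); print(o["time"],o["ee_pos"],o["orientation"],o["finger_gap"],o["wrist_force"])
E
```

```text
scene {'fx': 497.6334920667635, 'fy': 497.6334920667635, 'cx': 283.16961673150155, 'cy': 204.72101995094306, 'R': array([[-8.30786126e-01, -5.56591269e-01,  7.56887928e-04],
       [-2.45364977e-01,  3.65018426e-01, -8.98085506e-01],
       [ 4.99590274e-01, -7.46302692e-01, -4.39820248e-01]]), 't': array([442.9615316 , 220.26460883, 688.7027022 ])}
top {'fx': 440.59422881033026, 'fy': 440.59422881033026, 'cx': 277.37520423644827, 'cy': 214.21378458429118, 'R': array([[-0.00962146, -0.99994709,  0.00364024],
       [-0.98030181,  0.00871413, -0.197313  ],
       [ 0.19727084, -0.00546697, -0.98033378]]), 't': array([-50.83196673, 557.04295941, 828.3191739 ])}
0.1 [ 177.96855989 -546.1994258   230.40408275] [-3.10107360e+00 -4.92177571e-01 -1.97374620e-04] 1.0031909405444543 [ 0.10825777  0.19251218 -0.15032939]
```

View pics/scene0.png

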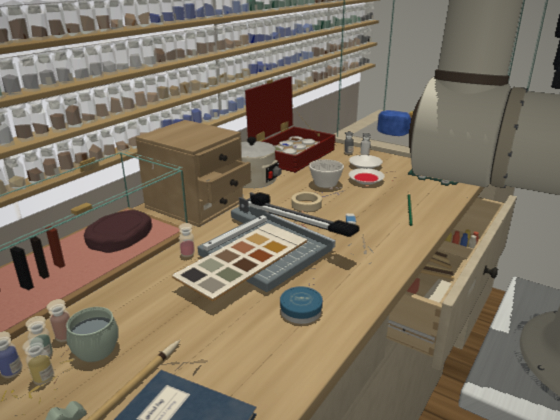

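View pics/top0.png

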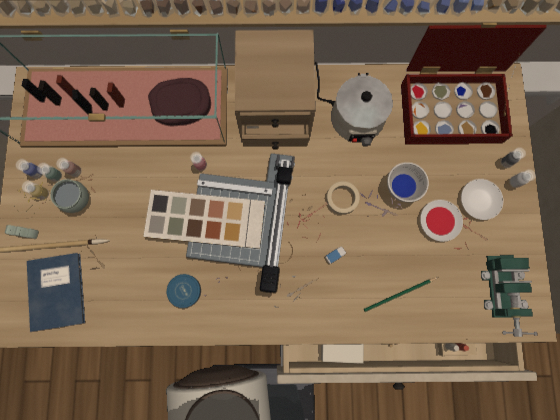

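The top view shows the trimmer bed at about (190–275, 177–265), the board from (147,190) to (265,247), and the rail from (285,165) to its handle at (270,280). The tin is at (184,291), the tape roll at (343,197), the eraser at (335,256) and the jar at (197,161). I'll enlarge both views for point picking.

```bash
python3 - <<'E'
import cv2
a=cv2.imread("pics/top0.png")[150:300,135:305]; cv2.imwrite("pics/topc.png",cv2.resize(a,None,fx=4,fy=4,interpolation=cv2.INTER_CUBIC)[:600])
a=cv2.imread("pics/scene0.png")[185:305,170:365]; cv2.imwrite("pics/scenec.png",cv2.resize(a,None,fx=4,fy=4,interpolation=cv2.INTER_CUBIC))
E
```

```text
(no output)
```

View pics/topc.png

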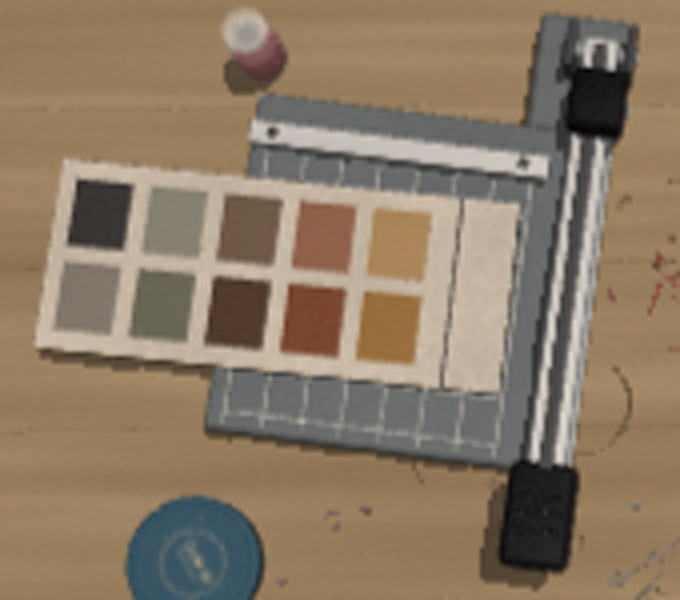

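View pics/scenec.png

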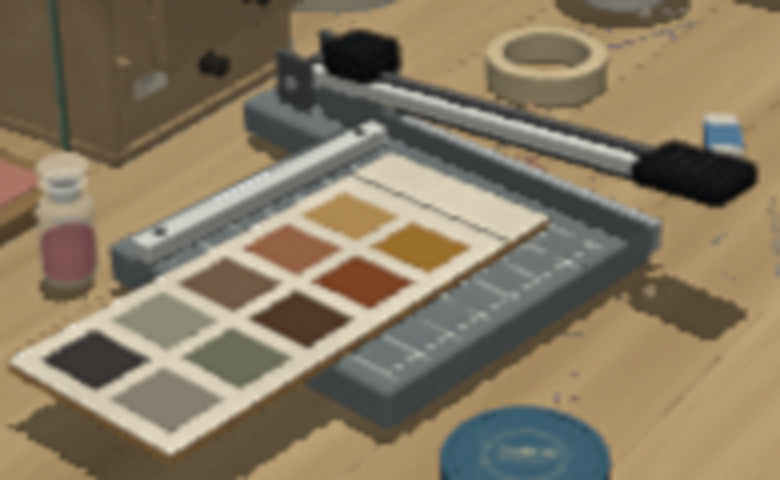

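The crops show these points (crop px):

| Feature | Top view | Scene view |
|---|---|---|
| Board corners | (65,160), (38,348), (521,203), (500,393) | (12,360), (170,452), (548,220), (390,155) |
| Pencil line | (462,200)–(442,386) | – |
| Fence near edge | (250,146)–(547,179) | – |
| Bed corners | (262,96), (208,431), (509,464) | – |
| Handle corners | (509,462)–(577,468)–(565,568)–(500,560) | – |

I'll triangulate these and fit the poses.

```bash
cat > h.py <<'E'
import numpy as np, cv2
from cell import arm,eoat,telemetry,vision
C={n:vision.calibration(n) for n in("scene","top")}
def ray(n,p):
    c=C[n]; d=c["R"].T@np.array([(p[0]-c["cx"])/c["fx"],(p[1]-c["cy"])/c["fy"],1]); return -c["R"].T@c["t"],d/np.linalg.norm(d)
def plane(n,p,z):
    o,d=ray(n,p); return o+d*(z-o[2])/d[2]
def tri(pt,ps):
    (o1,d1),(o2,d2)=ray("top",pt),ray("scene",ps)
    s=np.linalg.lstsq(np.c_[d1,-d2],o2-o1,rcond=None)[0]; a,b=o1+s[0]*d1,o2+s[1]*d2
    return (a+b)/2,np.linalg.norm(a-b)
def proj(n,X):
    c=C[n]; x=c["R"]@np.array(X)+c["t"]; return np.array([c["fx"]*x[0]/x[2]+c["cx"],c["fy"]*x[1]/x[2]+c["cy"]])
def T(p): return ((p[0]+.5)/4-.5+135,(p[1]+.5)/4-.5+150)   # crop -> full
def S(p): return ((p[0]+.5)/4-.5+170,(p[1]+.5)/4-.5+185)
def rigid(m,w):   # 2D rigid fit: w = R m + t
    m,w=np.array(m,float),np.array(w,float); a,b=m-m.mean(0),w-w.mean(0)
    th=np.arctan2((a[:,0]*b[:,1]-a[:,1]*b[:,0]).sum(),(a*b).sum()); R=np.array([[np.cos(th),-np.sin(th)],[np.sin(th),np.cos(th)]])
    t=w.mean(0)-R@m.mean(0); return th,t,np.linalg.norm(m@R.T+t-w,axis=1)
E
python3 - <<'E'
from h import *
np.set_printoptions(precision=1,suppress=True)
for k,a,b in[("bLF",(65,160),(12,360)),("bLN",(38,348),(170,452)),("bRF",(521,203),(390,155)),("bRN",(500,393),(548,220)),("bedLN",(208,431),(388,398)),
  ("fenceL",(250,146),(150,250)),("fenceR",(547,179),(385,135)),("handleNR",(565,568),(754,172)),("handleNL",(500,560),(716,190))]:
    print(k,*tri(T(a),S(b)))
bt=[plane("top",T(p),30)[:2] for p in[(65,160),(38,348),(521,203),(500,393)]]
print("board",rigid([(50,120),(-50,120),(50,-120),(-50,-120)],bt))
bs=[plane("scene",S(p),30)[:2] for p in[(12,360),(170,452),(390,155),(548,220)]]
print("board scene",rigid([(50,120),(-50,120),(50,-120),(-50,-120)],bs))
m=[(60,94),(60,-63),(-90,95),(90,95),(-90,-95)]
w=[plane("top",T(p),z)[:2] for p,z in[((250,146),34),((547,179),34),((208,431),24),((262,96),24),((509,464),24)]]
th,t,r=rigid(m,w); print("trim",th,t,r)
Rm=np.array([[np.cos(th),-np.sin(th)],[np.sin(th),np.cos(th)]])
print("pencil in trim",[(plane("top",T(p),30)[:2]-t)@Rm for p in[(462,200),(442,386)]]);print("corners",[(b-t)@Rm for b in bt])
h=np.mean([plane("top",T(p),70)[:2] for p in[(509,462),(577,468),(565,568),(500,560)]],0);print("handle",h,(h-t)@Rm, "pred",t+Rm@[-116,-82])
I=cv2.imread("pics/top0.png")
for n,u,v,z in[("tin",184,291,24),("tape",343,197,18),("jar",197,158,61),("eraser",335,256,12)]: print(n,plane("top",(u,v),z))
print("proj bedLN scene crop",(proj("scene",[*(t+Rm@[-90,95]),24])-[170,185])*4, "bedRN",(proj("scene",[*(t+Rm@[-90,-95]),24])-[170,185])*4)
E
```

```text
bLF [616.  206.9  31.5] 0.056434280833188466
bLN [518.6 217.1  30.8] 3.111660427526435
bRF [591.6 -30.3  29.8] 0.6987285422889907
bRN [492.5 -19.2  29.7] 0.7085545248182079
bedLN [476.5 130.8  22.3] 3.2590509846412385
fenceL [623.2 111.1  34.2] 2.6798346603999663
fenceR [604.1 -43.8  31.4] 1.095599700712597
handleNR [403.9 -51.3  67.9] 1.30664148520157
handleNL [407.7 -20.5  71.8] 0.9952751147663595
board (np.float64(-0.1053031690568295), array([554.3,  93.5]), array([0.4, 1.7, 0.7, 1.2]))
board scene (np.float64(-0.11506994703301265), array([555.8,  93.4]), array([2.1, 2.1, 1.7, 1.4]))
trim -0.17503014919765011 [551.4  32. ] [ 6.1  5.  12.4  5.6 24.6]
pencil in trim [array([ 46.6, -24. ]), array([-50.7, -31.2])]
corners [array([ 33.4, 184. ]), array([-65.6, 175.7]), array([ 50.1, -54.5]), array([-49.4, -60.9])]
handle [428.7 -38.8] [-108.5  -91. ] pred [422.9 -28.6]
tin [407.4 132.8  24. ]
tape [ 599.9 -195.1   18. ]
jar [674.2 107.3  61. ]
eraser [ 476.1 -174.6   12. ]
proj bedLN scene crop [369.8 404. ] bedRN [660.8 233.1]
```

The bed's right near corner is hidden under the rail, so that point was wrong. I'll refit from the fence and the left corners, and check against the rail and bed lines.

```bash
python3 - <<'E'
from h import *
np.set_printoptions(precision=1,suppress=True)
m=[(60,94),(60,-63),(-90,95),(90,95)]
w=[plane("top",T(p),z)[:2] for p,z in[((250,146),34),((547,179),34),((208,431),24),((262,96),24)]]
th,t,r=rigid(m,w); print("trim",th,t,r)
Rm=np.array([[np.cos(th),-np.sin(th)],[np.sin(th),np.cos(th)]])
f=w[0]-w[1]; print("fence dir yaw",np.arctan2(-f[0],f[1]),"len",np.linalg.norm(f)); g=w[3]-w[2]; print("left side yaw",np.arctan2(g[1],g[0]),np.linalg.norm(g))
g=plane("top",T((509,464)),24)[:2]-w[2];print("near edge yaw",np.arctan2(g[0],-g[1]))
print("pencil",[(plane("top",T(p),30)[:2]-t)@Rm for p in[(462,200),(442,386)]]);print("corners",[(plane("top",T(p),30)[:2]-t)@Rm for p in[(65,160),(38,348),(521,203),(500,393)]])
h=np.mean([plane("top",T(p),70)[:2] for p in[(509,462),(577,468),(565,568),(500,560)]],0);print("handle",h,(h-t)@Rm)
for k,X in dict(bedLN=(-90,95,24),bedRN=(-90,-95,24),bedLF=(90,95,24),fL=(60,94,34),fR=(60,-63,34)).items():
    W=[*(t+Rm@X[:2]),X[2]]; print(k,(proj("scene",W)-[170,185])*4,(proj("top",W)-[135,150])*4)
E
```

```text
trim -0.1254790132708054 [551.3  24.5] [0.6 1.4 1.1 1.1]
fence dir yaw -0.12257981170629985 len 155.5823619117268
left side yaw -0.1294494413870263 178.66431462938914
near edge yaw -0.11809077855857172
pencil [array([ 44.6, -18.9]), array([-53. , -21.2])]
corners [array([ 41.7, 189.5]), array([-57.6, 186.1]), array([ 46.5, -49.5]), array([-53.1, -51. ])]
handle [428.7 -38.8] [-113.7  -78.2]
bedLN [396.4 395.1] [205.5 431.4]
bedRN [666.2 219.6] [576.1 474.8]
bedLF [110.2 246.7] [258.6  93.7]
fL [153.5 249.2] [248.6 143.4]
fR [388.3 128.6] [548.2 177.6]
```

Trimmer pose: centre at about (551, 24.5), yaw -0.125, residuals about 1 mm. Measured heights are board about 30, bed about 22–24 and handle about 70, which match the text. First I'll push the near edge to the fence with shut fingers, after touching the bed for height.

```bash
cat >> h.py <<'E'
from scipy.spatial.transform import Rotation as Ro
from cell import inverse_kinematics
TH=-.125; TT=np.array([551.3,24.5]); RM=np.array([[np.cos(TH),-np.sin(TH)],[np.sin(TH),np.cos(TH)]])
def W(x,y,z): return np.array([*(TT+RM@[x,y]),z])
def L(p): return (np.array(p)[:2]-TT)@RM
def ori(a,p):  # tool down, its closing line at angle a (trimmer frame); choose the half-turn with the smaller last joint
    best=None
    for k in(0,np.pi):
        y=np.array([np.cos(TH+a+k),np.sin(TH+a+k),0]);z=np.array([0,0,-1.])
        r=Ro.from_matrix(np.c_[np.cross(y,z),y,z]).as_rotvec(); q=inverse_kinematics(p,r)
        if q is not None and(best is None or abs(q[5])<best[0]): best=(abs(q[5]),r)
    return best[1]
def st(m):
    o=telemetry.get_obs(); print(m,"t%.1f"%o["time"],"loc",L(o["ee_pos"]).round(1),"z%.1f"%o["ee_pos"][2],"F",np.round(o["wrist_force"],1),"gap%.2f"%o["finger_gap"])
    return o
E
python3 - <<'E'
from h import *
eoat.command_gripper(0.0,40)
p=W(-76,62,110); r=ori(np.pi/2,p); arm.movep(p,r); st("above")
arm.move_straight(W(-76,62,40),rate=120)
print(arm.move_straight(W(-76,62,18),rate=20,stop_force=3)); o=st("touch")
z=o["ee_pos"][2]+2.0
arm.move_straight(W(-76,62,z),rate=30); st("up")
print(arm.move_straight(W(-62,62,z),rate=30,stop_force=4)); st("a")
print(arm.move_straight(W(-38,62,z),rate=20,stop_force=4)); st("b")
cv2.imwrite("pics/top1.png",vision.read_camera("top"))
E
```

```text
above t3.4 loc [-75.5  61.4] z110.2 F [-0.4 -0.4  0.3] gap0.00
True
touch t4.9 loc [-76.1  62. ] z24.0 F [-0.7 -0.9  5.2] gap0.00
up t5.2 loc [-76.  62.] z26.0 F [-0.5  0.1  0.2] gap0.00
False
a t5.8 loc [-61.9  62. ] z26.0 F [ 0.8 -0.2  0. ] gap0.00
True
b t6.6 loc [-48.9  62. ] z25.3 F [-0.1 -0.7 -0.1] gap0.00
```

```bash
python3 - <<'E'
from h import *
arm.move_straight(W(-70,62,26),rate=100); arm.move_straight(W(-70,62,90),rate=150)
p=W(8,212,80); r=ori(0,p); arm.movep(p,r); eoat.command_gripper(0.55); st("above")
arm.move_straight(W(8,212,20),rate=120)
print(arm.move_straight(W(8,212,-22),rate=25,stop_force=3)); o=st("touch"); z=o["ee_pos"][2]+18
arm.move_straight(W(8,212,z),rate=60)
cv2.imwrite("pics/top2.png",vision.read_camera("top"))
print(arm.move_straight(W(8,138,z),rate=45,stop_force=8)); st("pushed")
arm.move_straight(W(8,160,z),rate=100)
cv2.imwrite("pics/top3.png",vision.read_camera("top")); st("end")
a=cv2.imread("pics/top3.png")[150:300,135:305]; cv2.imwrite("pics/top3c.png",cv2.resize(a,None,fx=4,fy=4,interpolation=cv2.INTER_CUBIC))
E
```

```text
above t9.6 loc [  8. 212.] z80.0 F [-0.6  0.2 -0.3] gap0.55
True
touch t11.2 loc [  7.9 212. ] z-2.5 F [-0.8 -0.   5.6] gap0.55
False
pushed t13.6 loc [  8.3 138. ] z15.6 F [-0.6  0.1 -0.3] gap0.55
end t14.0 loc [  8.  160.2] z15.5 F [-0.1 -0.  -1.1] gap0.55
```

View pics/top3c.png

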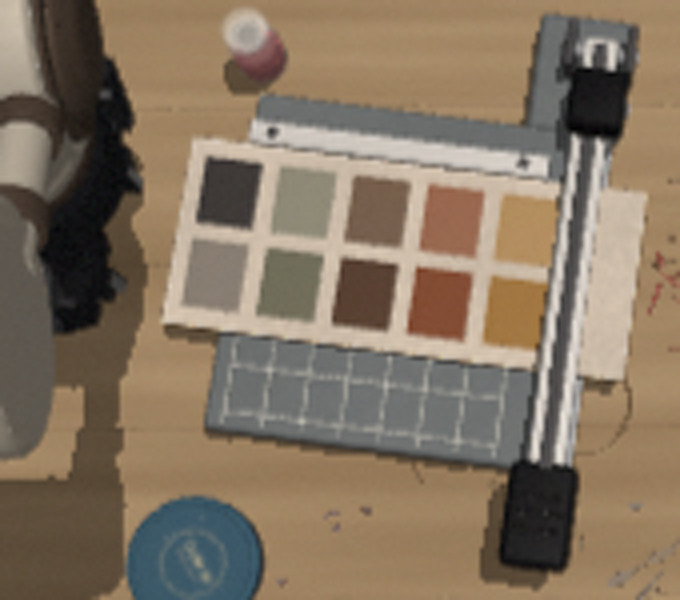

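The board is now close to the fence: corners LF (193,138), LN (164,326), RF (645,192), RN (625,382) in crop px. The pencil line is hidden under the rail. I'll compute the pose in the trimmer frame, and check the steel rim (the bright line in the scene view) and the bed's left side against it.

```bash
python3 - <<'E'
from h import *
np.set_printoptions(precision=1,suppress=True)
bt=[L(plane("top",T(p),30)) for p in[(193,138),(164,326),(645,192),(625,382)]]
print("corners",bt); print(rigid([(50,120),(-50,120),(50,-120),(-50,-120)],bt))
I=vision.read_camera("scene"); cv2.imwrite("pics/scene3.png",I)
# steel rim: max-gradient/brightness along trimmer y, in both views at z=24, several x
for n,f in(("scene","scene0"),("scene","scene3"),("top","top0")):
    g=cv2.cvtColor(cv2.imread(f"pics/{f}.png"),cv2.COLOR_BGR2GRAY)
    for nm,ys in(("right",np.arange(-110,-76,1.)),("left",np.arange(83,108,1.))):
        print(f,nm)
        for x in((-85,-75,-65,-40,-10) if nm=="right" else(-80,-70,-62)):
            uv=np.array([proj(n,W(x,y,24)) for y in ys],np.float32); v=cv2.remap(g,uv[None,:,0],uv[None,:,1],cv2.INTER_LINEAR)[0]; print(x,v[::2])
E
python3 - <<'E'
import cv2
a=cv2.imread("pics/scene3.png")[185:305,170:365]; cv2.imwrite("pics/scene3c.png",cv2.resize(a,None,fx=4,fy=4,interpolation=cv2.INTER_CUBIC))
E
```

```text
corners [array([ 61.3, 125.1]), array([-38.9, 124.2]), array([  59.8, -112.9]), array([ -40.2, -113.4])]
(np.float64(-0.0039879838133613605), array([10.5,  5.7]), array([0.5, 1.8, 1.6, 0.7]))
scene0 right
-85 [144 144 144 144 144 144 141 136 139 148 155 132 106  80  66  61  61]
-75 [140 140 142 143 144 145 145 142 145 152 148 131 103  78  62  60  60]
-65 [148 155 154 154 155 155 155 156 156 154 144 122  99  75  61  59  59]
-40 [126 142 146 144 143 146 148 155 160 162 145 119  90  70  60  58  59]
-10 [ 77 106 126 142 144 138 132 142 156 159 141 115  87  69  60  59  59]
scene0 left
-80 [117 126 128 120 115 113 106  93  76  66  66  66  65]
-70 [120 136 137 122 114 113 107  92  75  68  65  66  65]
-62 [121 139 136 120 114 113 105  90  75  66  65  64  65]
scene3 right
-85 [160 160 159 158 158 159 155 150 152 162 171 146 117  89  74  68  68]
-75 [153 155 157 158 159 160 160 157 161 167 163 146 115  88  70  67  67]
-65 [163 171 171 171 171 171 171 172 173 170 158 134 109  83  68  67  67]
-40 [140 156 159 157 158 158 161 168 173 176 154 121  90  74  68  68  68]
-10 [113 163 194 219 224 224 204 153 120 110 115 119 121 121 119 119 119]
scene3 left
-80 [129 139 142 133 127 125 117 103  85  74  73  73  73]
-70 [132 151 151 135 128 125 118 101  83  76  73  73  72]
-62 [133 154 150 133 126 123 115 101  83  73  71  71  72]
top0 right
-85 [125 125 125 125 126 125 125 123 111  90 111  77 114 109  85  78  75]
-75 [129 129 118 124 126 125 126 126 127 137 151 168 193 203 161  95  75]
-65 [122 125 124 123 124 123 122 122 121 105 150 136 194 208 136  88  75]
-40 [135 139 140 139 139 140 139 139 139 149 146 166 199 188 136  87  75]
-10 [136 135 136 135 134 135 135 135 135 141 156 183 199 191 120  81  74]
top0 left
-80 [110 115 124 130 112 107 104  98 120 129 130 129 130]
-70 [107 106 111 133 110 105 106  92 131 136 137 136 136]
-62 [104 104 124 123 106 104 101  95  95 100 109 129 125]
```

View pics/scene3c.png

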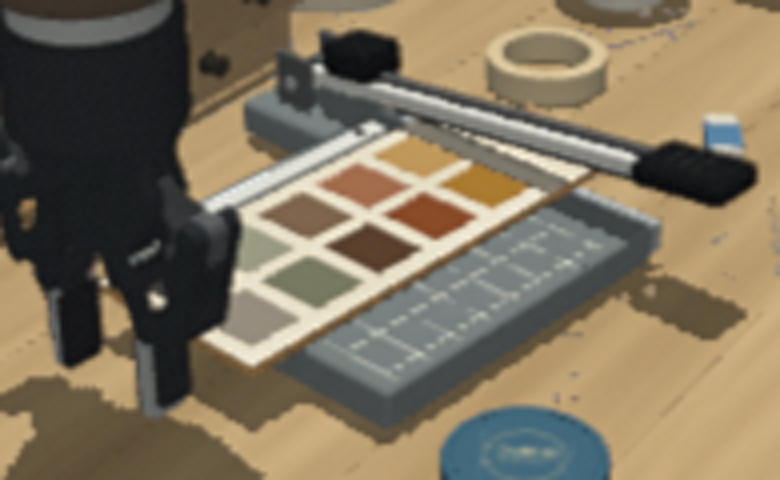

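The scene view agrees: the rim's outer edge is at y ≈ -95.5 in my frame and the board is flush (yaw error 0.004, far edge x ≈ 60.5). The board centre is at y ≈ 5.7 and must reach about -4.5. I'll push 10 mm more, slowly, then check.

```bash
python3 - <<'E'
from h import *
z=15.5
arm.move_straight(W(8,140,z),rate=80); print(arm.move_straight(W(8,128,z),rate=20,stop_force=10)); st("pushed")
arm.move_straight(W(8,150,z),rate=80)
cv2.imwrite("pics/scene4.png",vision.read_camera("scene"))
I=vision.read_camera("top"); cv2.imwrite("pics/top4.png",I); st("end")
cv2.imwrite("pics/top4c.png",cv2.resize(I[150:300,135:305],None,fx=4,fy=4,interpolation=cv2.INTER_CUBIC))
# dense profile of the pencil line: mean grey along trimmer y at board-top height
g=cv2.cvtColor(I,cv2.COLOR_BGR2GRAY); ys=np.arange(-132,-76,1.)
for xs in(np.arange(-35,0,3),np.arange(0,50,3)):
    v=0
    for x in xs:
        uv=np.array([proj("top",W(x,y,30)) for y in ys],np.float32); v=v+cv2.remap(g,uv[None,:,0],uv[None,:,1],cv2.INTER_LINEAR)[0].astype(float)/len(xs)
    print({int(y):int(a) for y,a in zip(ys,v)})
E
```

```text
False
pushed t15.2 loc [  8.  127.8] z15.4 F [0.1 1.2 0.5] gap0.55
end t15.7 loc [  7.9 150.1] z15.4 F [-0.3 -0.3  0.6] gap0.55
{-132: 138, -131: 138, -130: 138, -129: 138, -128: 138, -127: 138, -126: 138, -125: 136, -124: 140, -123: 158, -122: 178, -121: 186, -120: 188, -119: 189, -118: 190, -117: 190, -116: 190, -115: 189, -114: 189, -113: 189, -112: 189, -111: 189, -110: 189, -109: 189, -108: 190, -107: 190, -106: 189, -105: 189, -104: 190, -103: 190, -102: 190, -101: 190, -100: 191, -99: 191, -98: 192, -97: 192, -96: 185, -95: 163, -94: 139, -93: 140, -92: 164, -91: 182, -90: 182, -89: 177, -88: 184, -87: 198, -86: 206, -85: 208, -84: 193, -83: 157, -82: 120, -81: 95, -80: 82, -79: 77, -78: 76, -77: 77}
{-132: 130, -131: 130, -130: 129, -129: 130, -128: 131, -127: 130, -126: 126, -125: 126, -124: 144, -123: 169, -122: 183, -121: 188, -120: 189, -119: 189, -118: 189, -117: 189, -116: 189, -115: 189, -114: 189, -113: 189, -112: 189, -111: 189, -110: 190, -109: 189, -108: 189, -107: 189, -106: 189, -105: 189, -104: 189, -103: 189, -102: 190, -101: 191, -100: 191, -99: 191, -98: 192, -97: 190, -96: 177, -95: 150, -94: 135, -93: 151, -92: 174, -91: 182, -90: 178, -89: 179, -88: 190, -87: 200, -86: 204, -85: 196, -84: 170, -83: 133, -82: 103, -81: 86, -80: 78, -79: 76, -78: 76, -77: 87}
```

View pics/top4c.png

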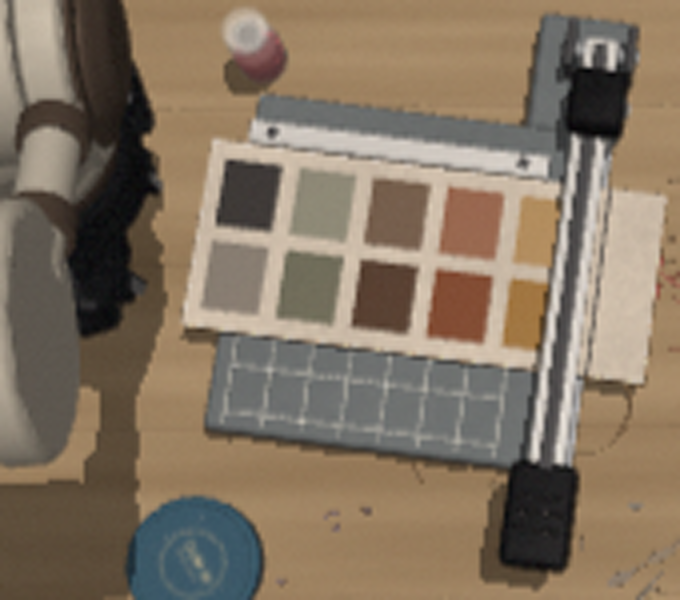

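The pencil line shows at y ≈ -94 in my frame, just right of the rail. The rim was measured at about -95, so this is within 1–2 mm. Corners are LF (213,138), LN (184,327), RF (665,196), RN (645,384). I'll check squareness from these.

```bash
python3 - <<'E'
from h import *
np.set_printoptions(precision=2,suppress=True)
bt=[L(plane("top",T(p),30)) for p in[(213,138),(184,327),(665,196),(645,384)]]
print(bt); print(rigid([(50,120),(-50,120),(50,-120),(-50,-120)],bt))
# far board edge against fence: profile along x at several y; near edge position too
g=cv2.cvtColor(cv2.imread("pics/top4.png"),cv2.COLOR_BGR2GRAY).astype(np.float32); xs=np.arange(-60,-25,.5)
e=[]
for y in range(-120,100,10):
    if -100<y<-62: continue
    uv=np.array([proj("top",W(x,y,30)) for x in xs],np.float32); v=cv2.remap(g,uv[None,:,0],uv[None,:,1],cv2.INTER_LINEAR)[0]; e.append((y,xs[np.argmax(np.diff(cv2.GaussianBlur(v[:,None],(1,5),0)[:,0]))]))
print(e); print(np.polyfit(*np.array(e).T,1))
xs=np.arange(50,75,1.)
for y in(-50,-20,20,60,85,110): 
    uv=np.array([proj("top",W(x,y,30)) for x in xs],np.float32); print(y,cv2.remap(g,uv[None,:,0],uv[None,:,1],cv2.INTER_LINEAR)[0].astype(int))
E
```

```text
[array([ 62.47, 114.72]), array([-38.19, 113.95]), array([  58.9 , -123.46]), array([ -40.08, -123.64])]
(np.float64(-0.009076745074942785), array([10.77, -4.61]), array([0.65, 1.89, 1.78, 0.56]))
[(-120, np.float64(-40.5)), (-110, np.float64(-39.5)), (-100, np.float64(-40.5)), (-60, np.float64(-39.0)), (-50, np.float64(-40.0)), (-40, np.float64(-39.5)), (-30, np.float64(-38.5)), (-20, np.float64(-39.5)), (-10, np.float64(-38.5)), (0, np.float64(-38.5)), (10, np.float64(-39.0)), (20, np.float64(-38.0)), (30, np.float64(-39.0)), (40, np.float64(-38.5)), (50, np.float64(-37.5)), (60, np.float64(-38.5)), (70, np.float64(-37.5)), (80, np.float64(-38.5)), (90, np.float64(-38.0))]
[  0.01 -38.81]
-50 [170 179 187 189 191 191 191 191 191 164 133 144 173 182 174 164 146 132
 126 122 149 175 164 147 132]
-20 [129 147 170 183 188 190 189 189 191 190 159 131 151 178 192 200 204 203
 202 202 201 200 197 169 140]
20 [103 134 167 179 188 190 189 189 188 178 155 141 160 180 190 199 200 199
 199 200 200 198 189 163 138]
60 [142 156 168 178 187 189 190 191 191 188 183 170 152 150 167 183 190 197
 199 200 200 199 191 180 165]
85 [ 72  83 125 165 181 192 195 195 194 194 183 152 126 149 172 158 141 120
  96  85  83  97 135 159 146]
110 [188 188 188 188 188 188 189 189 188 188 187 186 171 155 145 136 132 132
 132 133 134 133 133 134 135]
```

The board is flush: the dark gap line is parallel to the fence and the near edge is straight. Now I'll press the handle.

```bash
python3 - <<'E'
from h import *
arm.move_straight(W(8,160,110),rate=150); eoat.command_gripper(0.0,40)
p=W(-115,-80,110); r=ori(0,p); arm.movep(p,r); st("above")
arm.move_straight(W(-115,-80,76),rate=100)
print(arm.move_straight(W(-115,-80,50),rate=30,stop_force=9)); st("near")
print(arm.move_straight(W(-115,-80,36),rate=10,stop_force=11)); st("pressed")
arm.pause(.3); st("hold")
cv2.imwrite("pics/scene5.png",vision.read_camera("scene"));I=vision.read_camera("top"); cv2.imwrite("pics/top5.png",I)
cv2.imwrite("pics/top5c.png",cv2.resize(I[150:300,135:305],None,fx=4,fy=4,interpolation=cv2.INTER_CUBIC))
a=cv2.imread("pics/scene5.png")[185:305,170:365]; cv2.imwrite("pics/scene5c.png",cv2.resize(a,None,fx=4,fy=4,interpolation=cv2.INTER_CUBIC))
E
```

```text
above t18.0 loc [-114.1  -79.7] z110.5 F [ 0.3  0.1 -0.1] gap0.00
False
near t19.5 loc [-115.   -79.9] z50.1 F [-3.2  0.2  4. ] gap-0.00
True
pressed t20.2 loc [-115.1  -79.9] z46.1 F [-1.7 -0.6  5.5] gap0.00
hold t20.5 loc [-115.1  -79.9] z46.1 F [-1.6  0.8  5.8] gap0.00
```

View pics/scene5c.png

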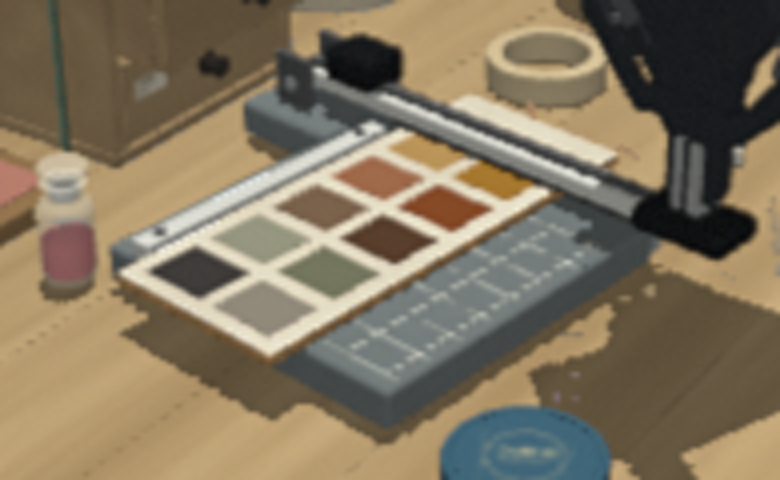

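The rail is level on the board at z = 46.1, but the push has settled at about 6 N. I'll raise it in small steps to about 12–13 N.

```bash
python3 - <<'E'
from h import *
z=46.1
f=lambda:np.mean([(arm.pause(.04),telemetry.get_obs()["wrist_force"][2])[1] for _ in range(6)])
for i in range(25):
    F=f()
    if F>11.5: break
    z-=.25 if F<9 else .12
    arm.move_straight(W(-115,-80,z),rate=10)
print(i,z,F); arm.pause(.5); print(f()); st("hold")
I=vision.read_camera("top"); cv2.imwrite("pics/top6.png",I)
cv2.imwrite("pics/top6c.png",cv2.resize(I[150:300,135:305],None,fx=4,fy=4,interpolation=cv2.INTER_CUBIC))
g=cv2.cvtColor(I,cv2.COLOR_BGR2GRAY); ys=np.arange(-128,-86,1.)
v=np.mean([cv2.remap(g,*[np.array([proj("top",W(x,y,30))[k] for y in ys],np.float32)[None] for k in(0,1)],cv2.INTER_LINEAR)[0] for x in range(0,50,3)],0)
print({int(y):int(a) for y,a in zip(ys,v)})
E
```

```text
4 45.230000000000004 11.932581647685966
12.034004256325867
hold t23.6 loc [-114.6  -80. ] z46.0 F [-6.2  0.4 12.2] gap0.00
{-128: 126, -127: 125, -126: 121, -125: 121, -124: 138, -123: 162, -122: 176, -121: 180, -120: 181, -119: 181, -118: 181, -117: 181, -116: 181, -115: 181, -114: 182, -113: 182, -112: 182, -111: 182, -110: 182, -109: 182, -108: 182, -107: 182, -106: 181, -105: 181, -104: 182, -103: 182, -102: 182, -101: 183, -100: 183, -99: 184, -98: 184, -97: 182, -96: 170, -95: 145, -94: 130, -93: 145, -92: 168, -91: 175, -90: 171, -89: 176, -88: 190, -87: 201}
```

View pics/top6c.png

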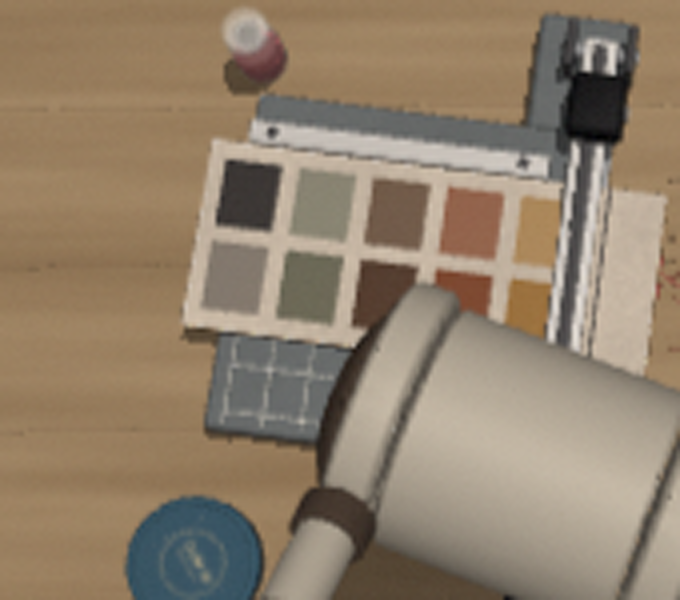

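The board has not moved: the pencil line is still at y ≈ -94, just right of the rail, and the left corners are still at (213,138) and (184,327). The push is steady at 12 N, so I'm handing in.

```bash
python3 -c "
from cell import arm
print(arm.sign_off())"
```

```text
the job is handed in; nothing more can be done
None
```

The job is handed in: the board lies flush against the fence, its pencil line about 1–2 mm from the cutting edge by the camera, and the rail is held down on it at a steady 12 N; the verdict was not shown to me.

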